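# Turn the lid over on the turning chute

### The job

Use the turning chute to turn the dished lid over. Bring the lid, hollow side down as it lies and long side along the chute, to the front edge of the deck, its middle only just past the edge, and let go there, so that it tips nose first down the short steep ramp and flips over the toe lip; if it stays standing or short of the stop, push it on. It must end lying hollow side up on the lower ramp, down against the end stop. Leave the other things on the bench where they are.

Things in the scene. Friction and masses are not known exactly. Their poses are not given: they have to be found in the camera images.
- lid: dished cover lid, cream-grey plastic, 90 mm long (its x), 56 wide (y), 14 high; smooth outer face one side, 4 mm rim walls round a hollow on the other. Starts flat on the bench, hollow down. Origin: centre of the open rim plane; its z points out of the smooth face, so z is up while the hollow is down. 50 to 95 g
- chute: fixed sheet-metal turning chute, 220 mm long, 84 wide, 143 high. Origin on the bench (z = 0) under the middle of the deck's front edge; its x points level, downstream (the way parts travel), z up. From upstream: level deck (chute x = -70 to 0, z = 143 mm, nothing above it), short steep ramp down to a pocket and upright toe lip, lower ramp down to an end stop
- chute_edge (a point): middle of the deck's front edge (chute x = 0, z = 143 mm); axes as chute. The steep ramp falls 65 degrees from it to the pocket floor (x = 29 to 51, z = 81). Let go level on the deck, long side along x, middle 3 to 10 mm past this edge, a lid tips down the ramp, is caught behind the lip and swings over by its momentum. Shoved on without letting go it slides across unturned
- chute_lip (a point): middle of the top of the toe lip (chute x = 51 to 56 mm, top z = 93, 12 above the pocket floor); axes as chute. Cheeks beside it, 78 mm apart inside, reach z = 110. A lid that stays standing in the pocket can be pushed on over the lip at its upper end, with closed fingertips about 5 mm above deck height moving downstream from the deck
- chute_rest (a point): point on the lower ramp's surface (chute x = 104 mm, z = 44), 45 mm up the slope from the end stop; axes as chute. The ramp falls 45 degrees from x = 56, z = 92 to x = 136, z = 12; the stop stands 22 mm square to the ramp; cheeks 78 mm apart stand about 18 mm above it. The middle of the turned lid's outer face comes to rest at this point, so its origin 14 mm off the ramp
- hex_key: black L-shaped hex key, 113 mm long, lying on the bench; a bystander
- metal_gland_3: cable gland lying on the bench, 56 x 46 x 40 mm; a bystander
- locknut_0: large flat hexagonal ring nut, 64 x 73 x 10 mm; a bystander
- locknut_1: large flat hexagonal ring nut, 64 x 73 x 10 mm, farther back; a bystander

How it is judged:
At the end, for the whole second after the job is handed in: the lid rests still on the lower ramp of the chute, hollow side up (tilted 124 to 147 degrees; flat on the ramp is 135), within about 15 mm of lying fully down against the end stop, and between the cheeks (x of lid in the frame of chute_rest between -0.002 and 0.022 m and y of lid in the frame of chute_rest between -0.02 and 0.02 m and z of lid in the frame of chute_rest between -0.002 and 0.022 m and angle between lid's own z axis and vertical between 2.16 and 2.56 rad and linear speed of lid below 0.02 m/s and angular speed of lid below 0.2 rad/s); the robot touches nothing.
It fails at once if another thing on the bench is moved by more than 25 mm (distance of any of hex_key, metal_gland_3, locknut_0, locknut_1 from where it was at the start of the episode above 0.025 m).
It also fails if it takes over 42 s, if anything falls off the work surface, if the arm or the gripper's body presses on something with over 40 N, if the wrist force passes 120 N, or if a joint passes its speed limit or range.

### The arm

A 6-joint arm with a two-finger parallel gripper is mounted at the origin on the work surface; the furniture and walls round the work are solid. World frame = base frame: x ahead of the robot, y to its left, z up, the work surface at z = 0. Lengths are in m, angles in rad, forces in N, time in s.
With the tool pointing down it reaches from about 0.375 to 0.975 m from the base axis. Payload 3.8 kg.
Tool frame: the origin (TCP) lies midway between the tips of the shut fingers; the grasp point (between the pads) lies 19 mm behind it; z points along the fingers, y is the line along which they close (so a half turn about z gives the same grasp; the last joint's range is limited). The gripper opens to 85 mm and grips with 20 to 120 N. Pads are 22 mm wide; open, the fingers measure 114 mm over their backs; the gripper's body (76 mm by 85 mm) begins 54 mm behind the grasp point. The pads swing forward as they close: fully open they stand 13 mm farther back than shut.
Start: joints at [-0.037, 0.264, 1.604, -0, 1.274, -0.037], TCP at [0.675, -0, 0.231] pointing down, gripper open.
Joint ranges: [-2.63, 2.63], [-0.94, 2.18], [0.31, 2.57], [-1.31, 4.45], [0, 2.66], [-2.55, 2.55]. Speed limits (rad/s): [2.57, 2.57, 3.14, 3.14, 3.14, 3.14].

### API

Orientations are given as a rotation vector (axis times angle).
In Python, from workcell import status, read_camera, workorder, masks_of gives the robot as it stands.
- The arm moves only by the tool drive_tool, never from a script. Its argument "rows" is a list of rows, each a list of 7 numbers: the turn, a rotation vector about the tool's x, y, z in degrees, then the shift along the tool's x, y, z in m, then the opening, from 0 (shut) to 1 (fully open). In form: [[ax, ay, az, tx, ty, tz, claw], ...]. A call has 1 to 8 rows; each row shifts and turns the commanded pose from where the row before left it, along the tool's axes as they then stand; what a row does not reach is not made up. A row lasts 1/12 s, in which the tool goes at most 41.7 mm and 7.16 degrees, less where a joint would pass 70% of its speed; a pose out of reach is approached as far as the arm can. A call is refused whole if a number of a shift passes 0.0417 or a number of a turn 7.16, either way. A call with a gripper value outside its range is refused whole. The fingers move at their own pace and stop on an object; "force" is the grip in N (left out, the last holds). Time passes only in rows, so rows that do not move let the fingers close. It gives the time, the measured TCP pose, the force, the opening and the grip force at its end, in the units of the state.
- status.read_state(): the state, without advancing time (a new reading comes with each control period).
- read_camera(name): name is "scene" or "side" or "wrist"; returns a dict with "color" (384x512x3 uint8, red, green, blue), "intrinsics" (3x3 intrinsics, pixels), "D" ([k1, k2, p1, p2, k3] as OpenCV has them; the pictures are not rectified), "world_from_camera" (4x4, takes a point from camera to world coordinates); the wrist camera has in their place "mount" (4x4, takes a point from camera to tool coordinates, whose origin is the TCP and whose axes are the flange's). Camera axes: x right, y up, looking along -z (the intrinsics and any distortion apply to the point x, -y, -z); pixel columns grow to the right and rows downward; lengths in m; the calibration is good to about 2 mm. A picture is of the moment at which its call begins: read the wrist's pose just before it. There is no depth.
- workorder.finish_job(): hands the job in; it is judged then, once.
Trained networks look in a picture, given as the dict that the camera call returned (one of the last four; its "shot" number tells which), for a name from the list of things; names that differ only in an ending like _2 or _b are one class to them, and where a whole thing is asked for, a point or a joint stands for the part that bears it (a point fixed in the world has none). Each returns a list of dicts, best first, with "score" (0 to 1); they miss things now and then, are a little off and sometimes report something else, mostly with a low value. They report only what shows in the picture. A call takes as long as a camera call.
- masks_of(picture, name): "mask" (384x512 bool, what is visible of it) and "bbox" ([left, top, right, bottom] in pixels, round what is visible of it).
The state is a dict: "time": time; "q": joint angles; "joint_vel": joint speeds; "joint_torque": joint torques, N m; "tool_pos": TCP position; "tcp_rot": TCP orientation; "wrist_force": force on the tool from outside, world axes, zero at the start; "torque": the same for the moment, N m; "width": opening from 0.0 (shut) to 1.0 (fully open); "grip_force": force on a finger pad.
Only numpy, scipy, OpenCV 4.12 (cv2) and the standard library are available. Lean on these libraries where they do the work, as an engineer would, in place of code of your own. Each camera call takes 0.05 s, during which the arm holds its last target. There are 200 camera calls.

## Working session

There is one attempt and no reset: what is moved stays moved. The work goes in short steps, Python scripts to look and compute and a tool call to move; the robot and the scene stay as the last step left them, time stands still between calls to the robot, and variables do not carry over. Pictures are saved under pics/ and viewed, at most 10 in all, crops included, and the job is handed in when it is done.

Besides the shell and the picture viewer there is one more tool, called after "Emit:" as name(argument=value, ...), one argument or row to a line, values as JSON. drive_tool: Moves the arm, as the interface text tells. Its arguments: {"type":"object","properties":{"rows":{"type":"array"},"force":{"type":"number"}},"required":["rows"]}

```bash
mkdir -p pics
cat > h.py <<'E'
import numpy as np, cv2
from workcell import status, read_camera, workorder, masks_of
from scipy.spatial.transform import Rotation as R
def wfc(p,st=None):
    if 'world_from_camera' in p: return np.array(p['world_from_camera'])
    T=np.eye(4); T[:3,:3]=R.from_rotvec(st['tcp_rot']).as_matrix(); T[:3,3]=st['tool_pos']
    return T@np.array(p['mount'])
def rays(p,px,st=None):
    px=np.asarray(px,float).reshape(-1,1,2)
    u=cv2.undistortPoints(px,np.array(p['intrinsics']),np.array(p['D'])).reshape(-1,2)
    T=wfc(p,st); d=np.c_[u[:,0],-u[:,1],-np.ones(len(u))]@T[:3,:3].T
    return T[:3,3],d
def onz(p,px,z,st=None):
    o,d=rays(p,px,st); return o+d*((z-o[2])/d[:,2])[:,None]
def proj(p,X,st=None):
    T=np.linalg.inv(wfc(p,st)); c=np.atleast_2d(X)@T[:3,:3].T+T[:3,3]
    c=c*[1,-1,-1]
    return cv2.projectPoints(c,np.zeros(3),np.zeros(3),np.array(p['intrinsics']),np.array(p['D']))[0].reshape(-1,2)
def save(p,n): cv2.imwrite('pics/'+n,cv2.cvtColor(np.asarray(p['color']),cv2.COLOR_RGB2BGR))
E
python3 - <<'E'
from h import *
import pickle
st=status.read_state(); print(st['time'],st['tool_pos'],st['tcp_rot'],st['width'])
P={}
for c in ['scene','side','wrist']:
    p=read_camera(c); P[c]=p; save(p,c+'0.png')
    for n in ['lid','chute','hex_key','metal_gland_3','locknut_0']:
        for m in masks_of(p,n)[:3]:
            M=np.asarray(m['mask']).astype(np.uint8); r=cv2.minAreaRect(cv2.findNonZero(M))
            print(c,n,round(m['score'],2),m['bbox'],np.round(r[0]),np.round(r[1]),round(r[2]))
            if n in('lid','chute') : P.setdefault((c,n),M)
pickle.dump((st,P),open('p0.pkl','wb'))
a=[cv2.imread('pics/%s0.png'%c) for c in('scene','side')]
cv2.imwrite('pics/a.png',cv2.resize(np.hstack(a),(800,300),interpolation=cv2.INTER_AREA))
E
```

```text
0.0 [6.74263380e-01 4.66459324e-05 2.29969645e-01] [-2.22024722 -2.22031771  0.0023716 ] 0.9999191862275997
scene lid 0.64 [211.8, 147.0, 235.9, 160.2] [223. 154.] [11. 21.] 63
scene chute 0.76 [234.5, 204.9, 300.5, 258.5] [265. 232.] [44. 68.] 82
scene hex_key 0.67 [235.0, 205.3, 297.5, 254.8] [266. 232.] [45. 67.] 82
scene hex_key 0.39 [213.3, 238.3, 216.1, 245.1] [214. 242.] [1. 4.] 45
scene metal_gland_3 0.56 [178.7, 154.9, 193.2, 167.1] [186. 160.] [11.  9.] 90
scene locknut_0 0.52 [288.1, 289.1, 308.8, 309.6] [294. 298.] [19. 19.] 90
scene locknut_0 0.43 [285.4, 200.2, 303.7, 213.6] [296. 205.] [14. 10.] 41
side lid 0.78 [222.9, 306.8, 264.3, 338.1] [241. 321.] [22. 37.] 78
side chute 0.89 [226.6, 150.1, 292.2, 207.3] [260. 177.] [71. 49.] 9
side metal_gland_3 0.79 [296.1, 308.7, 321.4, 338.7] [310. 324.] [19. 27.] 27
side locknut_0 0.6 [192.6, 206.4, 207.5, 210.2] [200. 208.] [ 3. 12.] 80
side locknut_0 0.51 [257.5, 149.7, 269.8, 160.6] [263. 155.] [10. 10.] 72
side locknut_0 0.34 [228.5, 149.0, 293.3, 207.3] [260. 177.] [71. 48.] 11
wrist chute 0.79 [61.5, 262.6, 211.1, 380.5] [123. 331.] [154. 110.] 15
wrist hex_key 0.87 [24.5, 203.3, 69.3, 258.0] [ 48. 237.] [21. 64.] 33
wrist locknut_0 0.9 [241.5, 218.8, 285.5, 265.0] [264. 242.] [45. 43.] 85
```

View pics/scene0.png

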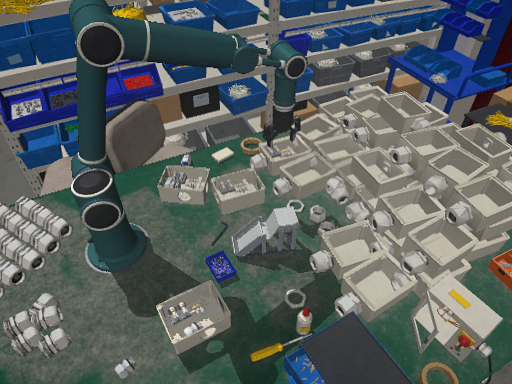

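View pics/side0.png

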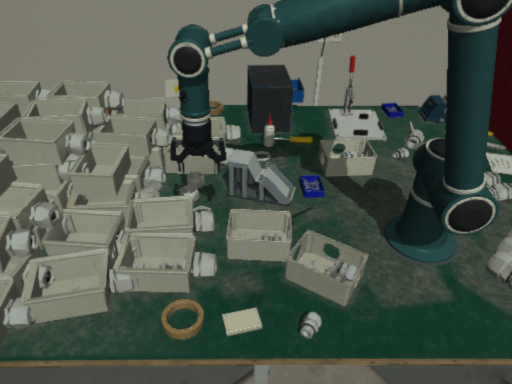

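The scene view shows the lid at about (223,154) and the chute at (265,232), deck at the right. In the side view the lid is at (241,321) and the chute at (260,177), with its ramp falling towards the robot. Next I compute poses.

Run:
```python
from h import *
import pickle
st,P=pickle.load(open('p0.pkl','rb'))
for c in('scene','side'):
    M=P[c,'lid']; r=cv2.minAreaRect(cv2.findNonZero(M)); 
    hull=cv2.convexHull(cv2.findNonZero(M)).reshape(-1,2)
    for z in (0.007,0.014):
        w=onz(P[c],hull,z)[:,:2].astype(np.float32); rr=cv2.minAreaRect(w); print(c,z,rr)
    print('campos',wfc(P[c])[:3,3])
p=P['wrist']
for (nm) in('chute',):
    for c in('scene','side','wrist'):
        m=P[c,nm]; cc=np.argwhere(m).mean(0)[::-1]; print(c,onz(P[c],[cc],0.07,st))
def crop(c,x0,y0,x1,y1,s): 
    return cv2.resize(cv2.imread('pics/%s0.png'%c)[y0:y1,x0:x1],None,fx=s,fy=s,interpolation=cv2.INTER_CUBIC)
a=crop('scene',220,190,320,265,4); b=crop('side',215,140,315,215,4); w=crop('wrist',0,150,400,384,1)
im=np.zeros((600,800,3),np.uint8); im[:300,:400]=a; im[:300,400:]=b; im[300:534,:400]=w
im[300:600,400:]=crop('side',215,290,282,340,5.98)[:300,:400] if crop('side',215,290,282,340,5.98).shape[0]>=300 else cv2.resize(crop('side',215,290,282,340,6),(400,300))
cv2.imwrite('pics/c0.png',im)
```

```text
scene 0.007 ((0.5596268773078918, 0.3136715292930603), (0.10280285775661469, 0.07165534049272537), 14.205461502075195)
scene 0.014 ((0.5565012097358704, 0.30547818541526794), (0.10214833915233612, 0.07119911909103394), 14.20545768737793)
campos [ 0.0687248  -0.97311663  1.10637702]
side 0.007 ((0.5560802221298218, 0.31340280175209045), (0.09231097996234894, 0.06482351571321487), 13.975028038024902)
side 0.014 ((0.5561062693595886, 0.3185136914253235), (0.09159217774868011, 0.06431874632835388), 13.975014686584473)
campos [0.55941524 0.96977236 0.90597897]
scene [[ 0.49809031 -0.23527208  0.07      ]]
side [[ 0.50276949 -0.21923302  0.07      ]]
wrist [[ 0.49371776 -0.1951007   0.07      ]]
```

View pics/c0.png

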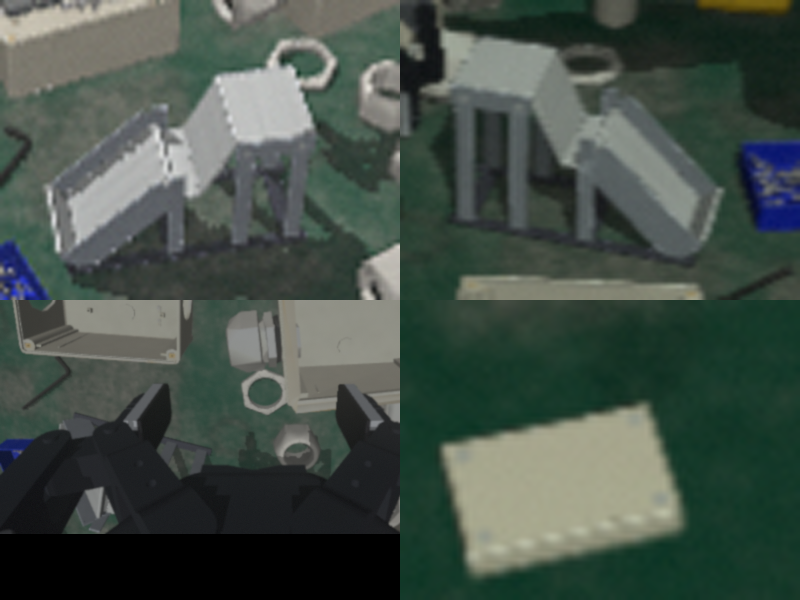

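```bash
cat > fit.py <<'E'
from h import *
import pickle
from scipy.optimize import least_squares
st,P=pickle.load(open('p0.pkl','rb'))
sc=np.array([[217,75],[238,147],[292,68],[315,135]])/4+[220,190]-.4
sd=np.array([[124,108-8],[141,45],[53,97-6],[78,38]])/4+[215,140]-.4   # deck top corners
# model order: front at image-far side...
def model(v):
    x,y,a,w,h=v; m=np.array([[0,w],[0,-w],[-.07,w],[-.07,-w]])
    c,s=np.cos(a),np.sin(a); return np.c_[x+c*m[:,0]-s*m[:,1],y+s*m[:,0]+c*m[:,1],np.full(4,h)]
best=None
for a0 in np.arange(-3,3.2,.5):
  for o in ([0,1,2,3],[1,0,3,2]):
    f=lambda v:np.r_[(proj(P['scene'],model(v))-sc[o]).ravel(),(proj(P['side'],model(v))-sd[o]).ravel()]
    # side & scene cameras face each other: far in one is near in other
    r=least_squares(f,[.5,-.22,a0,.042,.14],loss='soft_l1')
    if best is None or r.cost<best.cost: best=r;bf=f
print(best.x,np.degrees(best.x[2]),best.cost);print(np.round(bf(best.x).reshape(-1,2),1))
E
python3 fit.py
```

```text
[ 0.52977901 -0.23936905  2.86678374 -0.04144497  0.139287  ] 164.25460891921404 5.020481985206735
[[ -5.7 -17.7]
 [  5.1  18.1]
 [ -5.7 -17.3]
 [  6.4  16.9]
 [ -3.5  13.8]
 [  7.1 -12.6]
 [ -8.   12.3]
 [  5.4 -13.3]]
```

Emit:
drive_tool(
  rows=[
    [0, 0, 7, 0.04, -0.01, 0, 1],
    [0, 0, 7, 0.04, -0.02, 0, 1],
    [0, 0, 7, 0.035, -0.02, 0, 1],
    [0, 0, 7, 0.03, -0.025, 0, 1],
    [0, 0, 7, 0.025, -0.03, 0, 1],
    [0, 0, 7, 0.02, -0.03, 0, 1],
    [0, 0, 7, 0, 0, 0, 1],
    [0, 0, 7, 0, 0, 0, 1],
  ],
)

```text
time: 1.57
tool_pos: [0.5985, 0.2274, 0.2314]
tcp_rot: [-3.005, -0.915, -0.0]
wrist_force: [0.6, -0.9, 0.5]
width: 1.002
grip_force: 0.0
```

```bash
cat > lidw.py <<'E'
from h import *
import sys
st=status.read_state(); p=read_camera('wrist'); save(p,sys.argv[1])
Rm=R.from_rotvec(st['tcp_rot']).as_matrix()
print('tcp',st['tool_pos'],'\ntoolx yaw',np.degrees(np.arctan2(Rm[1,0],Rm[0,0])),'tooly',np.degrees(np.arctan2(Rm[1,1],Rm[0,1])),'cam',wfc(p,st)[:3,3])
for m in masks_of(p,'lid')[:2]:
    M=np.asarray(m['mask']).astype(np.uint8); hull=cv2.convexHull(cv2.findNonZero(M)).reshape(-1,2)
    w=onz(p,hull,0.014,st)[:,:2].astype(np.float32); rr=cv2.minAreaRect(w); print(m['score'],m['bbox'],rr)
    d=Rm.T@(np.r_[rr[0],0.005]-st['tool_pos']); print('tool delta',d)
E
python3 lidw.py w1.png
```

```text
tcp [0.59854865 0.22738374 0.23142919] 
toolx yaw 33.885686396702816 tooly -56.11431096732951 cam [0.65634298 0.26637294 0.37354053]
0.89 [152.5, 113.8, 214.4, 191.1] ((0.5586876273155212, 0.3139720559120178), (0.09102902561426163, 0.058896828442811966), 13.64969253540039)
tool delta [ 0.01512909 -0.09406368  0.22645032]
```

Emit:
drive_tool(
  rows=[
    [0, 0, 0, 0.005, -0.031, 0.02, 1],
    [0, 0, 0, 0.005, -0.031, 0.03, 1],
    [0, 0, 0, 0.005, -0.032, 0.03, 1],
    [0, 0, 6.7, 0, 0, 0.03, 1],
    [0, 0, 6.7, 0, 0, 0.03, 1],
    [0, 0, 6.8, 0, 0, 0.02, 1],
    [0, 0, 0, 0, 0, 0, 1],
    [0, 0, 0, 0, 0, 0, 1],
  ],
)

```text
time: 2.33
tool_pos: [0.56, 0.3073, 0.0728]
tcp_rot: [3.117, 0.385, -0.005]
wrist_force: [0.4, 1.1, 1.2]
width: 1.0
grip_force: 0.0
```

```bash
python3 lidw.py w2.png
```

```text
tcp [0.55996275 0.30730358 0.07277899] 
toolx yaw 14.080202249475143 tooly -75.91964211778156 cam [0.62787874 0.32483671 0.21463749]
0.88 [204.6, 143.6, 281.4, 257.9] ((0.5590542554855347, 0.314617395401001), (0.09019669890403748, 0.05567372962832451), 13.9170560836792)
tool delta [ 0.00112822 -0.00736932  0.06776968]
```

Emit:
drive_tool(
  rows=[
    [0, 0, 0, 0.001, -0.007, 0.025, 1],
    [0, 0, 0, 0, 0, 0.025, 1],
    [0, 0, 0, 0, 0, 0.013, 1],
    [0, 0, 0, 0, 0, 0.008, 1],
    [0, 0, 0, 0, 0, 0, 1],
    [0, 0, 0, 0, 0, 0, 0.55],
    [0, 0, 0, 0, 0, 0, 0.55],
    [0, 0, 0, 0, 0, 0, 0.55],
  ],
  force=35,
)

```text
time: 3.1
tool_pos: [0.5617, 0.316, 0.0054]
tcp_rot: [-3.118, -0.378, -0.005]
wrist_force: [0.3, -0.9, 0.1]
width: 0.639
grip_force: 36.9
```

Emit:
drive_tool(
  rows=[
    [0, 0, 0, 0, 0, 0, 0.5],
    [0, 0, 0, 0, 0, 0, 0.5],
    [0, 0, 0, 0, 0, 0, 0.5],
    [0, 0, 0, 0, 0, 0, 0.5],
  ],
  force=35,
)

```text
time: 3.43
tool_pos: [0.5618, 0.3161, 0.0053]
tcp_rot: [-3.118, -0.378, -0.005]
wrist_force: [0.3, -0.4, 5.7]
width: 0.641
grip_force: 37.6
```

Emit:
drive_tool(
  rows=[
    [0, 0, 0, 0, 0, -0.015, 0.5],
    [0, 0, 0, 0, 0, -0.03, 0.5],
    [0, 0, 0, 0, 0, -0.04, 0.5],
    [0, 0, 6, 0, 0, -0.04, 0.5],
    [0, 0, 6, 0, 0, -0.04, 0.5],
    [0, 0, 6, 0, 0, -0.04, 0.5],
    [0, 0, 6, 0, 0, -0.04, 0.5],
    [0, 0, 6, 0, 0, -0.04, 0.5],
  ],
)

```text
time: 4.1
tool_pos: [0.5596, 0.3151, 0.2903]
tcp_rot: [-3.109, 0.45, -0.0]
wrist_force: [0.5, 0.3, -1.4]
width: 0.64
grip_force: 37.3
```

Emit:
drive_tool(
  rows=[
    [0, 0, 0, 0.002, 0.02, -0.03, 0.5],
    [0, 0, 0, 0.002, 0.035, -0.02, 0.5],
    [0, 0, 0, 0.002, 0.038, 0, 0.5],
    [0, 0, 0, 0.002, 0.038, 0, 0.5],
    [0, 0, 0, 0.002, 0.038, 0, 0.5],
    [0, 0, 0, 0.002, 0.038, 0, 0.5],
    [0, 0, 0, 0.002, 0.038, 0, 0.5],
    [0, 0, 0, 0.002, 0.038, 0, 0.5],
  ],
)

```text
time: 4.77
tool_pos: [0.4955, 0.0376, 0.3382]
tcp_rot: [-3.11, 0.442, -0.001]
wrist_force: [1.4, -0.9, -0.3]
width: 0.643
grip_force: 37.3
```

Emit:
drive_tool(
  rows=[
    [0, 0, 0, 0.002, 0.038, 0, 0.5],
    [0, 0, 0, 0.002, 0.038, 0, 0.5],
    [0, 0, 0, 0.002, 0.038, 0, 0.5],
    [0, 0, 0, 0.002, 0.038, 0, 0.5],
    [0, 0, 0, 0.002, 0.038, 0, 0.5],
    [0, 0, 0, 0.002, 0.03, 0, 0.5],
    [0, 0, 0, 0, 0.02, 0, 0.5],
    [0, 0, 0, 0, 0, 0, 0.5],
  ],
)

```text
time: 5.43
tool_pos: [0.4397, -0.198, 0.3381]
tcp_rot: [3.108, -0.449, -0.001]
wrist_force: [-0.1, 0.5, -1.2]
width: 0.641
grip_force: 37.3
```

Emit:
drive_tool(
  rows=[
    [0, 0, 0, 0, 0, 0, 0.5],
    [0, 0, 0, 0, 0, 0, 0.5],
  ],
)

```text
time: 5.6
tool_pos: [0.441, -0.1942, 0.3381]
tcp_rot: [-3.109, 0.443, 0.0]
wrist_force: [0.0, 0.2, -0.7]
width: 0.641
grip_force: 37.3
```

Run:
```python
from h import *
import pickle
st=status.read_state(); p=read_camera('wrist'); save(p,'w3.png')
print(st['tool_pos'],st['tcp_rot'],st['width'],st['grip_force'],wfc(p,st)[:3,3])
for n in('lid','chute'):
    for m in masks_of(p,n)[:2]: print(n,m['score'],m['bbox'])
pickle.dump((st,p),open('p3.pkl','wb'))
print(proj(p,[[.53,-.239,.143]],st))
im=cv2.imread('pics/w3.png'); cv2.imwrite('pics/w3b.png',cv2.resize(im,(800,600),interpolation=cv2.INTER_CUBIC))
```

```text
[ 0.44102388 -0.1941874   0.33810906] [-3.10945034e+00  4.42956061e-01  1.22881361e-04] 0.6411674802095566 37.32429027557373 [ 0.50782127 -0.21311443  0.48019045]
lid 0.8 [197.2, 169.1, 310.2, 318.5]
chute 0.92 [234.8, 23.9, 309.4, 168.8]
[[270.06576649  83.9796177 ]]
```

View pics/w3b.png

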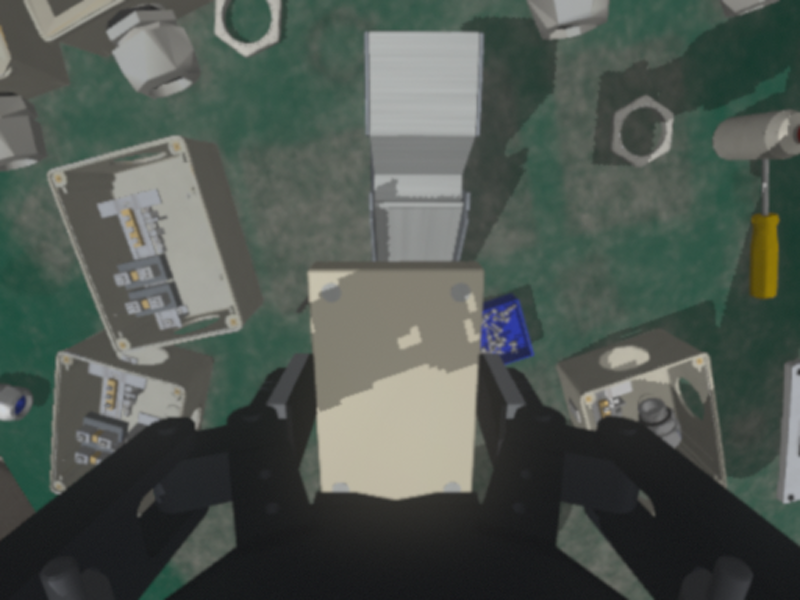

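Run:
```python
from h import *
import pickle
st,p=pickle.load(open('p3.pkl','rb'))
k=lambda a:(np.array(a)+.5)*.64-.5
Rm=R.from_rotvec(st['tcp_rot']).as_matrix(); t=np.array(st['tool_pos'])
tl=lambda w:(w-t)@Rm
D=onz(p,k([[367,134.5],[479,134.5],[365.5,32],[482,32]]),.143,st)
print('deck tool mm\n',np.round(tl(D)*1000,1)); print('world',np.round(D,4)); 
print('widths',np.linalg.norm(D[0]-D[1]),np.linalg.norm(D[2]-D[3]),np.linalg.norm(D[:2].mean(0)-D[2:].mean(0)))
z=t[2]-.0053+.014
L=onz(p,k([[308,270],[484,268],[472,492],[319,492]]),z,st); print('lid tool mm\n',np.round(tl(L)*1000,1))
# side/scene held-lid
print('toolx yaw',np.degrees(np.arctan2(Rm[1,0],Rm[0,0])))
```

```text
deck tool mm
 [[ 96.  -21.9 195.1]
 [ 96.1  59.8 195. ]
 [164.7 -22.  195.1]
 [164.9  59.3 195. ]]
world [[ 0.5393 -0.1998  0.143 ]
 [ 0.5166 -0.2783  0.143 ]
 [ 0.6053 -0.2189  0.143 ]
 [ 0.5829 -0.297   0.143 ]]
widths 0.08177829037439828 0.08126269791257681 0.06882151817530514
lid tool mm
 [[ 39.9 -28.2  -8.7]
 [ 40.5  26.7  -8.7]
 [-43.5  27.1  -8.7]
 [-43.6 -29.2  -8.7]]
toolx yaw -16.215012986686066
```

The wrist view shows the chute squarely under tool x: deck front edge at y=135 from (367) to (479), back edge y=32, lip behind it. The lid is firmly held with its front edge at y=270. Moving over the deck for a closer check.

Emit:
drive_tool(
  rows=[
    [0, 0, 0, 0.02, 0.005, 0.01, 0.5],
    [0, 0, 0, 0.03, 0.005, 0.02, 0.5],
    [0, 0, 0, 0.024, 0.005, 0.03, 0.5],
    [0, 0, 0, 0.015, 0.004, 0.03, 0.5],
    [0, 0, 0, 0.005, 0, 0.028, 0.5],
    [0, 0, 0, 0, 0, 0.02, 0.5],
    [0, 0, 0, 0, 0, 0, 0.5],
    [0, 0, 0, 0, 0, 0, 0.5],
  ],
)

```text
time: 6.42
tool_pos: [0.5255, -0.2377, 0.1987]
tcp_rot: [-3.109, 0.44, 0.006]
wrist_force: [0.1, -0.0, -0.8]
width: 0.639
grip_force: 37.3
```

Emit:
drive_tool(
  rows=[
    [0, 0, 0, 0, 0, 0, 0.5],
  ],
)

```text
time: 6.5
tool_pos: [0.5271, -0.2389, 0.2018]
tcp_rot: [3.11, -0.441, 0.003]
wrist_force: [0.3, 0.1, 0.1]
width: 0.645
grip_force: 37.3
```

Run:
```python
from h import *
import pickle
st=status.read_state(); Q={}
for c in('wrist','scene','side'): Q[c]=read_camera(c); save(Q[c],c+'4.png')
pickle.dump((st,Q),open('p4.pkl','wb')); print(st['tool_pos'],st['tcp_rot'])
w=cv2.resize(cv2.imread('pics/wrist4.png')[0:300,100:420],(640,600),interpolation=cv2.INTER_CUBIC)
cv2.imwrite('pics/w4b.png',w)
```

```text
[ 0.52707702 -0.23887848  0.20177403] [ 3.10991606e+00 -4.40824106e-01  3.05126049e-03]
```

View pics/w4b.png

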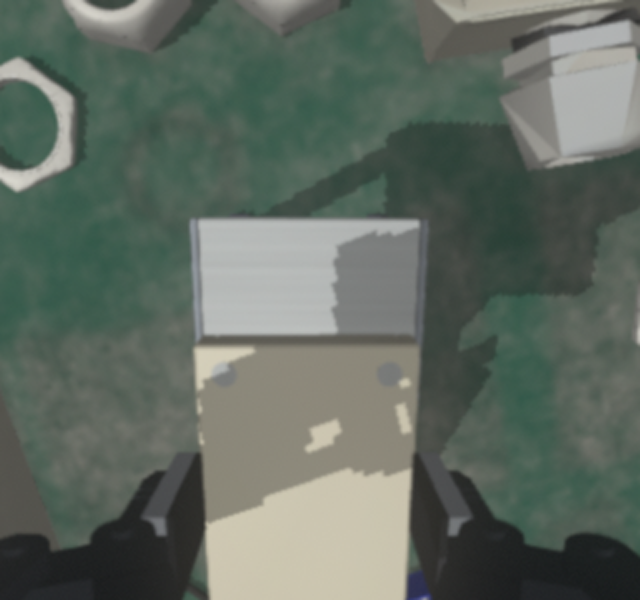

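Deck back edge lies at y=219 (x 191 to 428). The lid's near end is at y=346 top / 338 rim (x 195 to 420), square with the deck.

Run:
```python
from h import *
import pickle
st,Q=pickle.load(open('p4.pkl','rb')); p=Q['wrist']
k=lambda a:(np.array(a)+.5)/2-.5+[100,0]
Rm=R.from_rotvec(st['tcp_rot']).as_matrix(); t=np.array(st['tool_pos'])
f=lambda a,z:np.round((onz(p,k(a),z,st)-t)@Rm*1000,1)
print('deck back',f([[191,219],[428,219],[196,335],[423,335]],.143))
zb=t[2]-.0053
print('lid top',f([[195,346],[420,346]],zb+.014)); print('lid rim',f([[195,338],[420,338]],zb))
# fine two-view height of deck from width
st3,p3=pickle.load(open('p3.pkl','rb'))
k3=lambda a:(np.array(a)+.5)*.64-.5
A=[]
for (pp,s,px) in((p3,st3,k3([[365.5,32],[482,32]])),(p,st,k([[191,219],[428,219]]))):
    A.append(rays(pp,px,s))
for i in range(2):
    # triangulate
    M=np.zeros((3,3));b=np.zeros(3)
    for o,d in A:
        u=d[i]/np.linalg.norm(d[i]); G=np.eye(3)-np.outer(u,u); M+=G;b+=G@o
    X=np.linalg.solve(M,b); print('deck back corner tri',X)
```

```text
deck back [[ 70.  -41.   58.9]
 [ 69.9  41.2  58.9]
 [ 29.  -41.3  58.8]
 [ 28.9  41.5  58.8]]
lid top [[ 39.8 -28.   -8.6]
 [ 39.8  26.8  -8.6]]
lid rim [[ 38.9 -30.8   5.4]
 [ 38.8  29.6   5.4]]
deck back corner tri [ 0.60576427 -0.21887516  0.14178047]
deck back corner tri [ 0.58289904 -0.29759184  0.14258354]
```

Emit:
drive_tool(
  rows=[
    [0, 0, 0, 0, 0, 0.015, 0.5],
    [0, 0, 0, 0, 0, 0.015, 0.5],
    [0, 0, 0, 0, 0, 0.012, 0.5],
    [0, 0, 0, 0, 0, 0.006, 0.5],
    [0, 0, 0, 0, 0, 0, 0.5],
    [0, 0, 0, 0, 0, 0, 0.5],
    [0, 0, 0, 0, 0, 0, 0.5],
    [0, 0, 0, 0, 0, 0, 0.5],
  ],
)

```text
time: 7.32
tool_pos: [0.5268, -0.2396, 0.1533]
tcp_rot: [3.11, -0.443, 0.003]
wrist_force: [-0.1, 0.2, -1.1]
width: 0.638
grip_force: 37.3
```

Run:
```python
from h import *
st=status.read_state(); print(st['tool_pos'],st['tcp_rot'],st['wrist_force'])
p=read_camera('wrist');save(p,'w5.png'); a=read_camera('scene');save(a,'s5.png'); b=read_camera('side');save(b,'d5.png')
c=lambda n,x0,y0,s:cv2.resize(cv2.imread('pics/'+n)[y0:y0+75,x0:x0+100],(400,300),interpolation=cv2.INTER_CUBIC)
w=cv2.imread('pics/w5.png')[60:260,150:416]
im=np.zeros((600,800,3),np.uint8); im[:300,:400]=c('s5.png',220,180,4);im[:300,400:]=c('d5.png',205,120,4);im[300:,:400]=cv2.resize(w,(400,300))
cv2.imwrite('pics/c5.png',im)
```

```text
[ 0.52683825 -0.2395776   0.1533188 ] [ 3.10964304e+00 -4.42584500e-01  2.84374972e-03] [-0.12159677  0.20561726 -1.10422217]
```

View pics/c5.png

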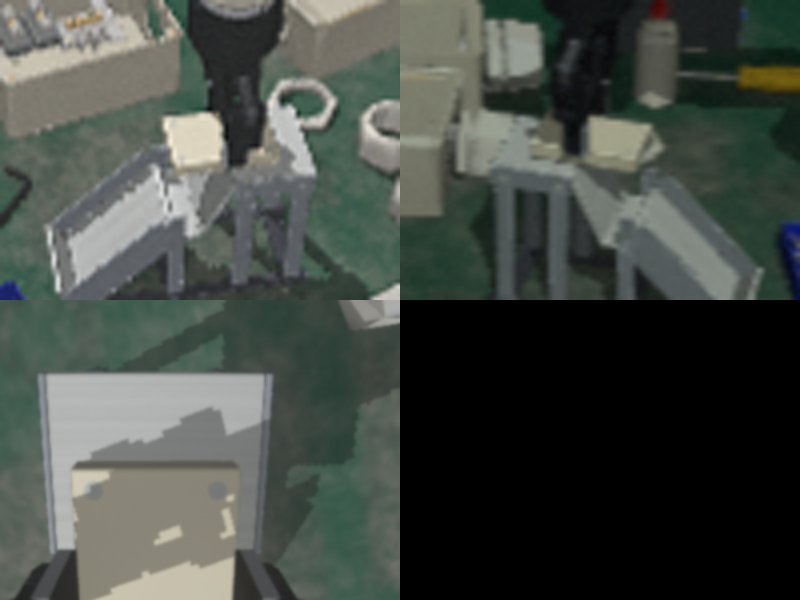

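The lid overhangs the deck edge by about half its length, centred and square: wrist view near end at y=465, deck back edge y=373. I lower it the last few mm and let go.

Emit:
drive_tool(
  rows=[
    [0, 0, 0, 0, 0, 0.004, 0.5],
    [0, 0, 0, 0, 0, 0, 0.5],
    [0, 0, 0, 0, 0, 0, 0.5],
    [0, 0, 0, 0, 0, 0, 0.5],
  ],
)

```text
time: 7.8
tool_pos: [0.5263, -0.2393, 0.1483]
tcp_rot: [3.11, -0.443, 0.001]
wrist_force: [-0.0, -0.9, 1.1]
width: 0.637
grip_force: 37.5
```

Emit:
drive_tool(
  rows=[
    [0, 0, 0, 0, 0, 0, 1],
    [0, 0, 0, 0, 0, 0, 1],
    [0, 0, 0, 0, 0, -0.01, 1],
    [0, 0, 0, 0, 0, -0.03, 1],
    [0, 0, 0, 0, 0, -0.04, 1],
    [0, 0, 0, 0, 0, -0.03, 1],
    [0, 0, 0, 0, 0, 0, 1],
    [0, 0, 0, 0, 0, 0, 1],
  ],
)

```text
time: 8.47
tool_pos: [0.5278, -0.2401, 0.2622]
tcp_rot: [3.108, -0.442, 0.01]
wrist_force: [-0.6, 0.5, -0.1]
width: 1.0
grip_force: 0.0
```

Emit:
drive_tool(
  rows=[
    [0, 0, 0, 0, 0, 0, 1],
    [0, 0, 0, 0, 0, 0, 1],
    [0, 0, 0, 0, 0, 0, 1],
    [0, 0, 0, 0, 0, 0, 1],
    [0, 0, 0, 0, 0, 0, 1],
    [0, 0, 0, 0, 0, 0, 1],
  ],
)

```text
time: 8.97
tool_pos: [0.5258, -0.239, 0.2573]
tcp_rot: [-3.11, 0.443, 0.002]
wrist_force: [-0.2, -0.2, 0.5]
width: 1.0
grip_force: 0.0
```

Run:
```python
from h import *
st=status.read_state(); print(st['tool_pos'],st['tcp_rot'],st['wrist_force'])
p=read_camera('wrist');save(p,'w6.png'); a=read_camera('scene');save(a,'s6.png'); b=read_camera('side');save(b,'d6.png')
for q in(a,b): 
    for m in masks_of(q,'lid')[:2]: print(m['score'],m['bbox'])
c=lambda n,x0,y0,s:cv2.resize(cv2.imread('pics/'+n)[y0:y0+75,x0:x0+100],(400,300),interpolation=cv2.INTER_CUBIC)
im=np.zeros((600,800,3),np.uint8); im[:300,:400]=c('s6.png',220,180,4);im[:300,400:]=c('d6.png',205,120,4);im[300:,:400]=cv2.resize(cv2.imread('pics/w6.png'),(400,300))
cv2.imwrite('pics/c6.png',im)
```

```text
[ 0.52576573 -0.23902592  0.25734992] [-3.10975996e+00  4.42637124e-01  2.17077025e-03] [-0.16915166 -0.24752565  0.45660099]
0.88 [230.6, 226.6, 256.9, 248.7]
0.6 [271.1, 169.8, 292.7, 198.5]
```

View pics/c6.png

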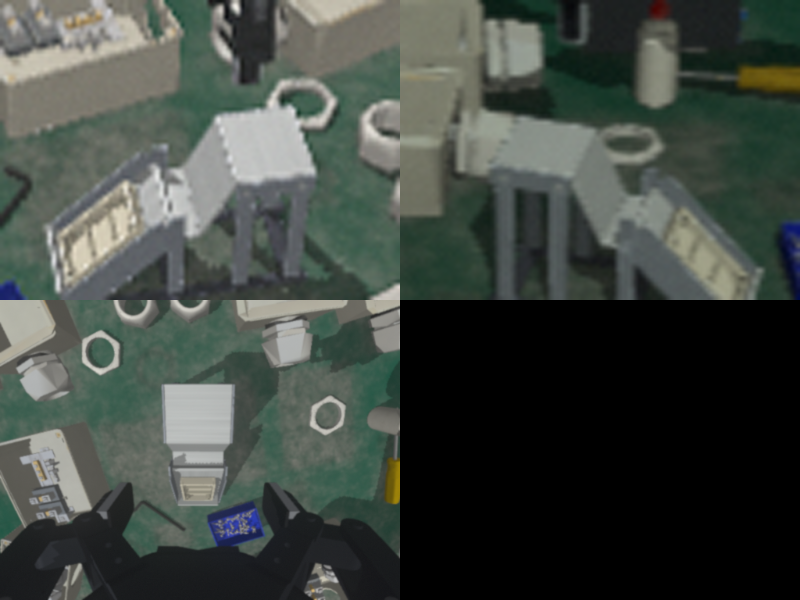

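The lid has flipped. All three views show it hollow up on the lower ramp, its low end at the stop (scene crop (62,280), wrist crop (200,500)), and the gripper clear. One numeric check before handing in.

Run:
```python
from h import *
a=np.radians(163.8); o=np.array([.5272,-.2388,0]); s=np.sqrt(.5)
ex=np.array([np.cos(a),np.sin(a),0]); ey=np.array([-np.sin(a),np.cos(a),0]); ez=np.array([0,0,1.])
c=o+ex*(.104+.014*s)+ez*(.044+.014*s); u=(ex-ez)*s; n=(ex+ez)*s
P=np.array([c+i*.045*u+j*.028*ey-k*.014*n for i in(-1,1) for j in(-1,1) for k in(0,1)])
st=status.read_state()
for cam in('scene','side','wrist'):
    p=read_camera(cam); q=proj(p,P,st)
    print(cam,'expected',np.round(np.r_[q.min(0),q.max(0)],1),[(round(m['score'],2),m['bbox']) for m in masks_of(p,'lid')[:1]])
```

```text
scene expected [233.2 224.7 255.9 251.8] [(0.85, [236.3, 227.2, 258.0, 249.8])]
side expected [268.4 170.9 291.7 199.9] [(0.68, [269.8, 172.7, 291.4, 199.5])]
wrist expected [230.7 226.4 276.3 257.2] [(0.7, [229.9, 227.0, 274.3, 258.1])]
```

The lid's outline matches the expected rest pose within 1–3 pixels in every view, so I am handing in.

```bash
python3 -c "
from workcell import workorder
print(workorder.finish_job())"
```

```text
the job is handed in; nothing more can be done
None
```

The lid tipped and flipped over the lip without needing a push; it lay hollow side up on the lower ramp, against the end stop as far as the cameras show, with the gripper clear, when I handed the job in at about 9 s (no verdict was returned).

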